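Raise the counterweighted guard bar and press the button under it

TASK

Push the counterweighted guard bar of the switch station up past its balance point so that it stays raised by itself, then press the button it was guarding fully in and let it come back out. Use only the outside of the fingers: pinch and carry nothing, do not press the button before the guard is up, and leave the bottles, dish and vial standing where they are.

Things in the scene. Friction and masses are not known exactly. Their poses are not given: they have to be found in the camera images.
- station: Grey switch station fixed to the bench; base plate 110 x 245 x 12 mm. Origin on the bench top under the guard bar; x points away from the robot across the bar, y left along it, z up. Hinge post at y +115 mm, behind the bar, 116 mm tall; fork-topped rest post under the bar at y -50 mm, 100 mm tall, 16 mm wide along the bar; button on a black plinth at y +5 mm. The bar turns in the plane x = 0.
- guard_hinge (a point): Hinge axis of the guard bar, 100 mm above the bench, at station y = +115 mm; the hinge pin runs along the station's x axis. The room's large shaker with its tall grey bin stands behind the station and to its right, starting about 0.1 m beyond the bar's free end: keep the gripper and wrist clear of it.
- guard (a joint): Guard bar angle, rad: 0 = lowered, level; grows as its free end rises; stop at 1.65, just past upright. Below its balance point (about 0.9) it falls back; beyond, it swings on by itself to the stop and stays. Damped hinge. About 0.9 to 1.3 N upward at guard_lift, or 3.3 to 4.7 N sideways on the weight, starts it.
- guard_lift (a point): Point on the underside of the bar's free end, 205 mm from the hinge axis (93 mm above the bench when lowered); moves with the bar. The bar is aluminium, 14 x 14 mm in section, its end 234 mm from the hinge. Beyond the rest post (173 mm) only bench and base plate lie beneath, so a tilted finger can go under it from the robot's side. A 62 mm square shield hangs under the bar over the button.
- guard_weight (a point): Centre of the steel counterweight, a 40 mm disc 34 mm thick along station x, on a short crank above the hinge: 155 mm above the bench, at station y +135 mm when lowered. It swings to station +y as the bar rises; pushing it that way also raises the bar.
- start_button (a joint): Travel of the button in m: 0 = out, 0.006 = fully in; springs back; fully in takes 5 N (counts as pressed beyond 0.004).
- start_button_top (a point): Centre of the top of the white round button (24 mm diameter, 48 mm above the bench, pressed straight down); under the shield while the bar is lowered, free from above once it is raised. The raised bar stands upright 110 mm to its left.
- bottle: Loose glass bottle with a blue screw cap, 56 mm diameter, 110 mm tall; bystander, origin at its foot.
- dropper: Loose amber dropper bottle, 33 mm diameter, 104 mm tall; bystander, origin at its foot.
- dish: Loose flat covered dish, 62 mm diameter, 15 mm tall; bystander, origin at its foot.
- vial: Loose dark brown screw vial, 21 mm diameter, 50 mm tall; bystander, origin at its foot.

How it is judged:
On the way, in this order (a step that is already met when the one before it is completed fails the run):
1. the guard bar has been pushed over its balance point and stands raised (value of joint guard above 1.5 rad), for 0.3 s.
2. the button is pressed in (value of joint start_button above 0.004 m), for 0.05 s.
3. the button is out again (value of joint start_button below 0.0015 m), for 0.1 s.
At the end, for the whole second after the job is handed in: The guard bar stands raised by itself at rest (beyond 1.5 rad), the button has been pressed (beyond 4 mm) after the bar was raised and is out again (within 1.5 mm), and no bystander was moved more than 20 mm (value of joint guard above 1.5 rad and velocity of joint guard between -0.1 and 0.1 rad/s and value of joint start_button below 0.0015 m); the robot touches nothing.
It fails at once if the button is pressed before the guard bar is up (value of joint start_button above 0.003 m and value of joint guard below 1.3 rad).
It fails at once if a bystander is pushed, lifted or carried (distance of any of bottle, dropper, dish, vial from where it was at the start of the episode above 0.02 m).
It fails at once if a bystander is tipped over (angle between any of bottle, dropper, dish, vial's own z axis and vertical above 0.5 rad).
It also fails if it takes over 48 s, if anything falls off the work surface, if the arm or the gripper's body presses on something with over 40 N, if the wrist force passes 120 N, or if a joint passes its speed limit or range.

ROBOT

A 7-joint arm with a two-finger parallel gripper is mounted at the origin on the work surface; the furniture and walls round the work are solid. World frame = base frame: x ahead of the robot, y to its left, z up, the work surface at z = 0. Lengths are in m, angles in rad, forces in N, time in s.
With the tool pointing down it reaches from about 0.425 to 0.95 m from the base axis. Payload 4.7 kg.
Tool frame: the origin (TCP) lies between the finger pads; the fingertips stand 25 mm ahead of it and the grasp point (between the pads) lies 6 mm ahead of it; z points along the fingers, y is the line along which they close (so a half turn about z gives the same grasp; the last joint's range is limited). The gripper opens to 87 mm and grips with 3 to 60 N. Pads are 19 mm wide; open, the fingers measure 117 mm over their backs; the gripper's body (75 mm by 190 mm) begins 51 mm behind the grasp point.
Start: joints at [-1.193, 0.469, -0.049, 1.532, 0.024, 1.141, -0.082], TCP at [0.267, 0.62, 0.248] pointing down, gripper open.
Joint ranges: [-2.59, 2.59], [-0.33, 1.99], [-1.39, 1.29], [0.1, 2.45], [-1.04, 4.18], [0.21, 1.99], [-2.66, 2.66]. Speed limits (rad/s): [2.57, 2.57, 3.14, 3.14, 3.14, 3.14, 3.14].

INTERFACE

Orientations are given as a unit quaternion [x, y, z, w].
In Python, from plant import read_state, snapshot, camera_info, job_done, look_for, outline_of gives the robot as it stands.
- The arm moves only by the tool play_rows, never from a script. Its arguments are lists of equal length, an entry for each row: "dp": the shift along the world's x, y, z normalised to -1 to 1, where 1 is 0.02 m, a list of three; "rotation": the turn, a rotation vector about the world's x, y, z normalised to -1 to 1, where 1 is 0.1 rad, a list of three; "hand": the finger opening in mm, from 0 to 87. In form: {"dp": [[tx, ty, tz], ...], "rotation": [[ax, ay, az], ...], "hand": [hand, ...]}. A call has 1 to 10 rows; each row shifts and turns the commanded pose from where the row before left it; what a row does not reach is not made up. A row lasts 1/10 s, in which the tool goes at most 50 mm and 8.59 degrees, less where a joint would pass 70% of its speed; a pose out of reach is approached as far as the arm can. A call with a number of a shift or a turn outside -1 to 1 is refused whole. A call with a gripper value outside its range is refused whole. The fingers move at their own pace and stop on an object; "newtons" is the grip in N (left out, the last holds). Time passes only in rows, so rows that do not move let the fingers close. It gives the time, the measured TCP pose, the force, the opening and the grip force at its end, in the units of the state.
- read_state(): the state, without advancing time (a new reading comes with each control period).
- snapshot(name): name is "scene" or "side" or "wrist"; returns the picture (384x512x3 uint8, red, green, blue); there is no depth.
- camera_info(name): a dict with "fx", "fy", "cx", "cy" (pixels), "rvec" (rotation vector, rad) and "tvec" (3), from world to camera coordinates, as OpenCV has them. Camera axes: x right, y down, z forward; pixel columns grow to the right and rows downward; lengths in m; the calibration is good to about 2 mm. A picture is of the moment at which its call begins: read the wrist's pose just before it. camera_info takes no time and is no camera call; for the wrist camera it gives the pose at the moment of the call.
- job_done(): hands the job in; it is judged then, once.
Trained networks look in the newest picture that a camera, given by its name, has taken for a name from the list of things; names that differ only in an ending like _2 or _b are one class to them, and where a whole thing is asked for, a point or a joint stands for the part that bears it (a point fixed in the world has none). Each returns a list of dicts, best first, with "score" (0 to 1); they miss things now and then, are a little off and sometimes report something else, mostly with a low value. They report only what shows in the picture. A call takes as long as a camera call.
- look_for(camera, query): "rect" ([left, top, right, bottom] in pixels, round what is visible of it).
- outline_of(camera, query): "region" (384x512 bool, what is visible of it) and "rect" ([left, top, right, bottom] in pixels, round what is visible of it).
The state is a dict: "time": time; "qpos": joint angles; "qd": joint speeds; "joint_efforts": joint torques, N m; "tool_pos": TCP position; "ee_rot": TCP orientation; "contact_force": force on the tool from outside, world axes, zero at the start; "moment": the same for the moment, N m; "width": finger opening in m; "finger_force": force on a finger pad.
Only numpy, scipy, OpenCV 4.12 (cv2) and the standard library are available. Lean on these libraries where they do the work, as an engineer would, in place of code of your own. Each camera call takes 0.05 s, during which the arm holds its last target. There are 200 camera calls.

## Working session

There is one attempt and no reset: what is moved stays moved. The work goes in short steps, Python scripts to look and compute and a tool call to move; the robot and the scene stay as the last step left them, time stands still between calls to the robot, and variables do not carry over. Pictures are saved under pics/ and viewed, at most 10 in all, crops included, and the job is handed in when it is done.

Besides the shell and the picture viewer there is one more tool, called after "Emit:" as name(argument=value, ...), one argument or row to a line, values as JSON. play_rows: Moves the arm, as the interface text tells. Scaled input: -1 to 1 covers 0.02 m each way for a shift and 0.1 rad each way for a turn. Its arguments: {"type":"object","properties":{"dp":{"type":"array","items":{"type":"array","items":{"type":"number"}}},"rotation":{"type":"array","items":{"type":"array","items":{"type":"number"}}},"hand":{"type":"array","items":{"type":"number"}},"newtons":{"type":"number"}},"required":["dp","rotation","hand"]}

```bash
mkdir -p pics; cat > h.py <<'E'
import numpy as np, cv2
from plant import *
def cam(n):
    c=camera_info(n); R=cv2.Rodrigues(np.array(c['rvec'],float))[0]; t=np.array(c['tvec'],float)
    K=np.array([[c['fx'],0,c['cx']],[0,c['fy'],c['cy']],[0,0,1]]); return K,R,t
def proj(n,P):
    K,R,t=cam(n); q=(K@(R@np.atleast_2d(P).T+t[:,None])).T; return q[:,:2]/q[:,2:]
def ray(n,uv):
    K,R,t=cam(n); d=R.T@np.linalg.inv(K)@np.array([uv[0],uv[1],1.]); return -R.T@t,d/np.linalg.norm(d)
def atz(n,uv,z):
    o,d=ray(n,uv); return o+d*(z-o[2])/d[2]
def tri(obs):
    A=np.zeros((3,3));b=np.zeros(3)
    for n,uv in obs:
        o,d=ray(n,uv);M=np.eye(3)-np.outer(d,d);A+=M;b+=M@o
    return np.linalg.solve(A,b)
E
python3 - <<'E'
from h import *
np.set_printoptions(precision=3,suppress=True)
s=read_state();print(s['time'],s['tool_pos'],s['ee_rot'])
for n in['scene','side','wrist']:
    im=snapshot(n);cv2.imwrite(f'pics/{n}0.png',im[:,:,::-1])
    K,R,t=cam(n);print(n,-R.T@t,R[2])
    for q in['station','guard_weight','guard','start_button','bottle','dropper','dish','vial']:
        print(q,[(np.round(r['rect']),round(r['score'],2)) for r in look_for(n,q)[:2]])
a=cv2.imread('pics/scene0.png');b=cv2.imread('pics/side0.png')
cv2.imwrite('pics/both.png',cv2.resize(np.vstack([a,b]),None,fx=.78,fy=.78))
E
```

```text
0.0 [0.267 0.619 0.247] [ 0.202  0.979 -0.001 -0.   ]
scene [-0.089 -0.647  0.796] [ 0.445  0.664 -0.601]
station [(array([212., 131., 289., 208.]), 0.85), (array([218., 136., 290., 183.]), 0.73)]
guard_weight [(array([219., 133., 289., 182.]), 0.97)]
guard [(array([220., 132., 286., 185.]), 0.92), (array([183., 193., 205., 205.]), 0.43)]
start_button []
bottle [(array([327., 269., 356., 312.]), 0.62), (array([220., 130., 288., 186.]), 0.48)]
dropper [(array([166., 152., 174., 180.]), 0.67)]
dish []
vial [(array([278., 272., 289., 291.]), 0.46)]
side [0.433 1.092 0.72 ] [-0.02  -0.854 -0.52 ]
station [(array([201., 203., 258., 300.]), 0.79)]
guard_weight [(array([210., 203., 246., 262.]), 0.66)]
guard [(array([213., 202., 246., 260.]), 0.71)]
start_button []
bottle [(array([247., 147., 262., 178.]), 0.92)]
dropper [(array([308., 290., 323., 324.]), 0.76)]
dish [(array([288., 261., 310., 284.]), 0.79), (array([250., 145., 262., 179.]), 0.61)]
vial [(array([275., 174., 282., 192.]), 0.6)]
wrist [0.202 0.648 0.385] [ 0.243 -0.105 -0.964]
station []
guard_weight []
guard []
start_button []
bottle []
dropper [(array([110., 230., 151., 261.]), 0.8)]
dish []
vial []
```

View pics/scene0.png

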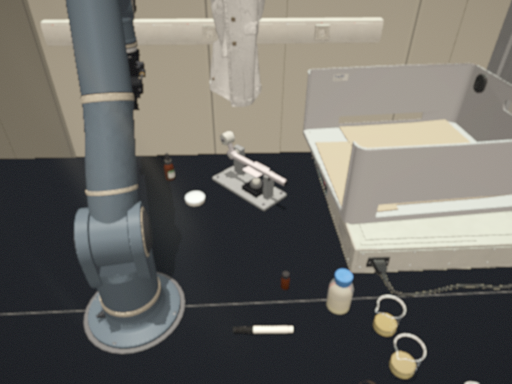

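View pics/side0.png

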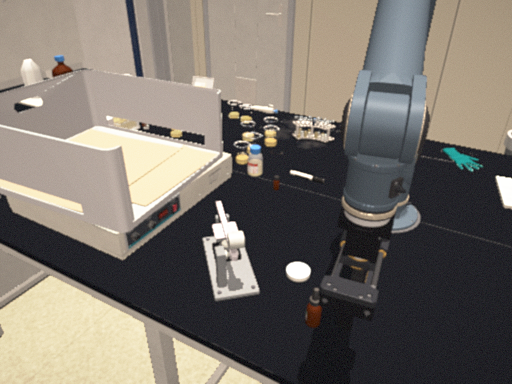

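The scene view shows the station near (250,180), with the weight at about (228,137) and the bar's free end at about (284,182). The side view shows the weight at about (233,235) and the free end at about (219,203). The dish is at (195,198) and the dropper at (169,167) in scene. I'll zoom in for key points.

```bash
python3 - <<'E'
import cv2,numpy as np
a=cv2.imread('pics/scene0.png')[120:220,200:300];b=cv2.imread('pics/side0.png')[195:305,180:280]
f=lambda i:cv2.resize(i,(400,i.shape[0]*4),interpolation=cv2.INTER_CUBIC)
A=np.zeros((440,800,3),np.uint8);A[:400,:400]=f(a);A[:,400:]=f(b);cv2.imwrite('pics/crop.png',A)
E
```

```text
(no output)
```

View pics/crop.png

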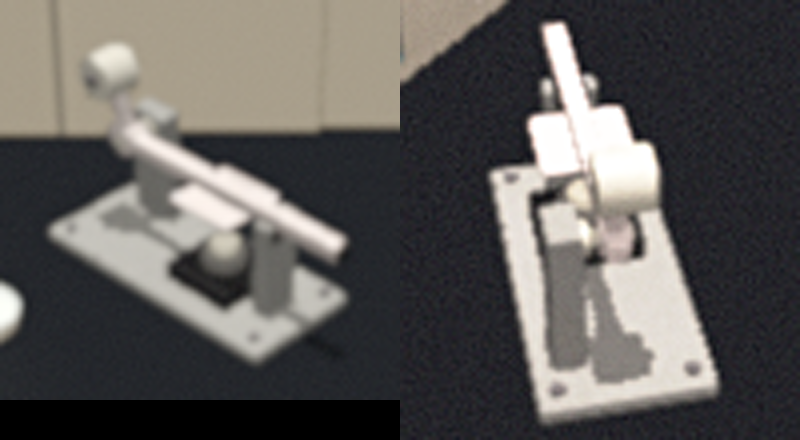

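```bash
cat >fit.py <<'E'
from h import *
from scipy.optimize import least_squares
np.set_printoptions(precision=3,suppress=True)
O=[('scene',(212,177.5),'c',(-1,1)),('scene',(264.5,209.5),'c',(-1,-1)),('scene',(287,193.5),'c',(1,-1)),
('side',(202.5,238),'c',(1,-1)),('side',(259.5,290.5),'c',(-1,1)),('side',(216,298.5),'c',(1,1)),
('scene',(285.7,182),'p',(0,-.119,.100)),('scene',(227.5,137.5),'p',(0,.135,.155)),('side',(237,239.5),'p',(0,.135,.155)),('side',(218,202),'p',(0,-.119,.107))]
def W(p,P):
    c,s=np.cos(p[2]),np.sin(p[2]);return np.array([p[0]+c*P[0]-s*P[1],p[1]+s*P[0]+c*P[1],P[2]])
def loc(p,o):
    return o[3] if o[2]=='p' else (p[3]+o[3][0]*.055,p[4]+o[3][1]*.1225,.012)
def res(p): return np.concatenate([proj(o[0],W(p,loc(p,o)))[0]-o[1] for o in O])
r=least_squares(res,[.6,.3,0,0,0],loss='soft_l1');p=r.x
print(p);print(r.fun.reshape(-1,2))
for n,P in dict(lift=(0,-.09,.093),weight=(0,.135,.155),button=(0,.005,.048),hinge=(0,.115,.1),tip=(0,-.119,.1),shieldcorner=(0,.0,.07)).items():print(n,W(p,P))
np.save('p.npy',p)
for n,a,b,z in[('dish',(195,198),(298,272),.012),('dropper',(170,166),(315.5,307),.05),('vial',(285.5,282),(278.5,183),.025),('bottle',(341,290),(254.5,162),.055)]:
    print(n,tri([('scene',a),('side',b)]),atz('scene',a,z),atz('side',b,z))
# shaker silhouette: side pts low front corner & scene
print('shaker',tri([('scene',(345,222)),('side',(125,212))]))
E
python3 fit.py
```

```text
[0.495 0.225 0.236 0.002 0.039]
[[-0.449 -0.482]
 [-0.395 -1.442]
 [-0.459 -0.86 ]
 [-0.914 -1.113]
 [ 0.844 -0.799]
 [-0.354 -0.848]
 [-0.591  0.549]
 [-1.129  0.268]
 [-1.147  0.167]
 [-0.213 -1.846]]
lift [0.516 0.138 0.093]
weight [0.463 0.357 0.155]
button [0.493 0.23  0.048]
hinge [0.468 0.337 0.1  ]
tip [0.522 0.11  0.1  ]
shieldcorner [0.495 0.225 0.07 ]
dish [0.306 0.301 0.007] [0.305 0.294 0.012] [0.307 0.307 0.012]
dropper [0.29  0.459 0.048] [0.293 0.455 0.05 ] [0.287 0.462 0.05 ]
vial [ 0.333 -0.146  0.021] [ 0.335 -0.149  0.025] [ 0.33  -0.135  0.025]
bottle [ 0.415 -0.255  0.048] [ 0.413 -0.259  0.055] [ 0.413 -0.238  0.055]
shaker [ 0.777  0.013 -0.047]
```

Emit:
play_rows(
  dp=[
    [0.63,-0.95,0],
    [0.63,-0.95,0],
    [0.63,-0.95,0],
    [0.63,-0.95,0],
    [0.63,-0.95,0],
    [0.63,-0.95,0],
    [0.63,-0.95,0],
    [0.63,-0.95,0],
  ],
  rotation=[
    [0,0,-0.58],
    [0,0,-0.58],
    [0,0,-0.58],
    [0,0,-0.58],
    [0,0,-0.58],
    [0,0,-0.58],
    [0,0,-0.58],
    [0,0,-0.58],
  ],
  hand=[0,0,0,0,0,0,0,0],
)

```text
time: 2.15
tool_pos: [0.3689, 0.4663, 0.2477]
ee_rot: [0.424, 0.906, 0.0, -0.0]
contact_force: [-0.3, 0.3, 0.5]
width: 0.0313
finger_force: 0.0
```

Emit:
play_rows(
  dp=[
    [0.63,-0.95,0],
    [0.63,-0.95,0],
    [0.63,-0.95,0],
    [0.63,-0.95,0],
    [0.63,-0.95,0],
    [0.63,-0.95,0],
    [0.63,-0.95,0],
    [0.63,-0.95,0],
    [0,0,0],
    [0,0,0],
  ],
  rotation=[
    [0,0,-0.58],
    [0,0,-0.58],
    [0,0,-0.58],
    [0,0,-0.58],
    [0,0,-0.58],
    [0,0,-0.58],
    [0,0,-0.58],
    [0,0,-0.58],
    [0,0,0],
    [0,0,0],
  ],
  hand=[0,0,0,0,0,0,0,0,0,0],
)

```text
time: 3.15
tool_pos: [0.469, 0.3156, 0.2476]
ee_rot: [0.62, 0.785, 0.0, -0.0]
contact_force: [-0.7, -0.2, 0.1]
width: 0.0005
finger_force: 0.0
```

```bash
python3 - <<'E'
from fit import *
from scipy.spatial.transform import Rotation as Ro
s=read_state();print(s['time'],s['tool_pos'],Ro.from_quat(s['ee_rot']).as_matrix(),s['contact_force'],s['qpos'])
im=snapshot('wrist')[:,:,::-1].copy()
pts=dict(weight=(0,.135,.155),hinge=(0,.115,.1),tip=(0,-.119,.1),button=(0,.005,.048))
for k,P in pts.items():
    u=proj('wrist',W(p,P))[0];print(k,u)
    if abs(u).max()<2000: cv2.circle(im,(int(u[0]),int(u[1])),4,(0,255,0),1)
sd=snapshot('side')[:,:,::-1]
cv2.imwrite('pics/w1.png',cv2.resize(np.hstack([im,sd]),None,fx=.78,fy=.78))
E
```

```text
[0.495 0.225 0.236 0.002 0.039]
[[-0.449 -0.482]
 [-0.395 -1.442]
 [-0.459 -0.86 ]
 [-0.914 -1.113]
 [ 0.844 -0.799]
 [-0.354 -0.848]
 [-0.591  0.549]
 [-1.129  0.268]
 [-1.147  0.167]
 [-0.213 -1.846]]
lift [0.516 0.138 0.093]
weight [0.463 0.357 0.155]
button [0.493 0.23  0.048]
hinge [0.468 0.337 0.1  ]
tip [0.522 0.11  0.1  ]
shieldcorner [0.495 0.225 0.07 ]
dish [0.306 0.301 0.007] [0.305 0.294 0.012] [0.307 0.307 0.012]
dropper [0.29  0.459 0.048] [0.293 0.455 0.05 ] [0.287 0.462 0.05 ]
vial [ 0.333 -0.146  0.021] [ 0.335 -0.149  0.025] [ 0.33  -0.135  0.025]
bottle [ 0.415 -0.255  0.048] [ 0.413 -0.259  0.055] [ 0.413 -0.238  0.055]
shaker [ 0.777  0.013 -0.047]
3.15 [0.469 0.316 0.248] [[-0.232  0.973 -0.   ]
 [ 0.973  0.232  0.   ]
 [ 0.    -0.    -1.   ]] [-0.732 -0.238  0.099] [-0.863  0.29   0.244  1.811 -0.08   1.049 -0.354]
weight [264.878 150.947]
hinge [263.88  165.738]
tip [263.341 391.547]
button [263.09  258.211]
```

View pics/w1.png

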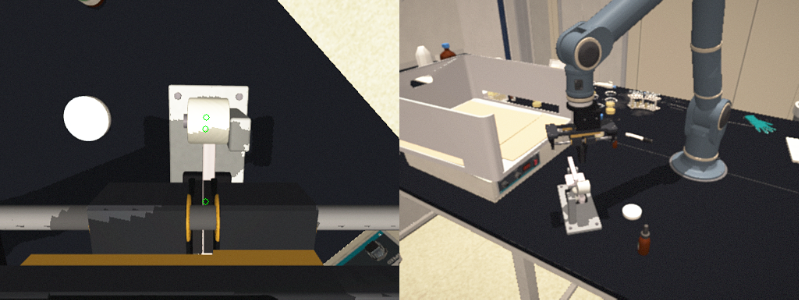

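The wrist view shows the weight at about (267,154) at full scale, against (265,151) predicted, so the pose is good to about 2 mm. The closed fingers are at (261,275), just on the bar side of the weight. I'll go down beside the weight and push it towards station +y along its arc.

Emit:
play_rows(
  dp=[
    [0,0,-0.8],
    [0,0,-0.8],
    [0,0,-0.8],
    [0,0,-0.8],
    [0,0,-0.8],
    [0,0,0],
  ],
  rotation=[
    [0,0,0],
    [0,0,0],
    [0,0,0],
    [0,0,0],
    [0,0,0],
    [0,0,0],
  ],
  hand=[0,0,0,0,0,0],
)

```text
time: 3.85
tool_pos: [0.4666, 0.3163, 0.1654]
ee_rot: [0.618, 0.786, -0.002, -0.001]
contact_force: [0.2, -0.1, -0.4]
width: 0.0004
finger_force: 0.0
```

Emit:
play_rows(
  dp=[
    [-0.06,0.25,0],
    [-0.06,0.25,0],
    [-0.06,0.25,0],
    [0,0,0],
  ],
  rotation=[
    [0,0,0],
    [0,0,0],
    [0,0,0],
    [0,0,0],
  ],
  hand=[0,0,0,0],
)

```text
time: 4.25
tool_pos: [0.4649, 0.3315, 0.1677]
ee_rot: [0.619, 0.786, 0.0, 0.0]
contact_force: [1.1, -2.8, -2.2]
width: 0.0001
finger_force: 1.5
```

Emit:
play_rows(
  dp=[
    [-0.05,0.2,0],
    [-0.05,0.2,0],
    [-0.05,0.2,0],
    [-0.05,0.2,-0.12],
    [-0.05,0.2,-0.12],
    [-0.05,0.2,-0.12],
    [0,0,0],
  ],
  rotation=[
    [0,0,0],
    [0,0,0],
    [0,0,0],
    [0,0,0],
    [0,0,0],
    [0,0,0],
    [0,0,0],
  ],
  hand=[0,0,0,0,0,0,0],
)

```text
time: 4.95
tool_pos: [0.4587, 0.356, 0.1605]
ee_rot: [0.619, 0.786, 0.001, -0.001]
contact_force: [0.3, 0.2, -0.0]
width: 0.0002
finger_force: 0.1
```

```bash
python3 - <<'E'
from h import *
im=snapshot('side')[:,:,::-1];sc=snapshot('scene')[:,:,::-1]
f=lambda i:cv2.resize(i,(400,400),interpolation=cv2.INTER_CUBIC)
cv2.imwrite('pics/s2.png',np.hstack([f(im[170:310,160:300]),f(sc[90:230,180:320])]))
E
```

```text
(no output)
```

View pics/s2.png

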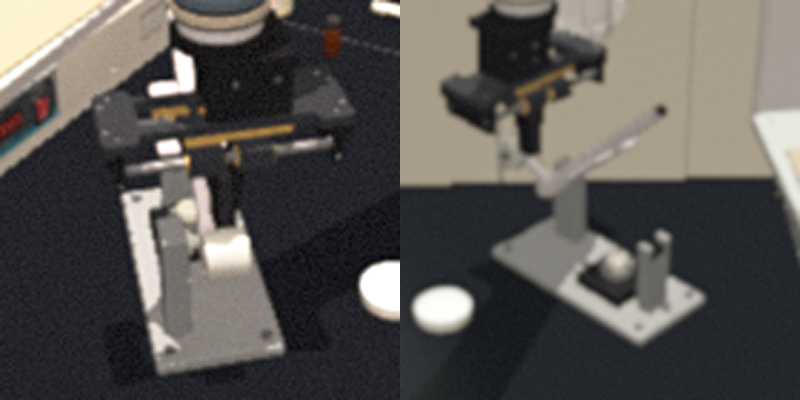

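The bar is about 0.9 to 1.0 rad up, running from (545,185) to (660,110) in the right panel, and the weight now sits low beyond the finger. I'll push on past balance.

Emit:
play_rows(
  dp=[
    [-0.05,0.2,-0.2],
    [-0.05,0.2,-0.2],
    [-0.05,0.2,-0.15],
    [-0.03,0.1,-0.15],
    [-0.03,0.1,-0.1],
    [0,0,0],
  ],
  rotation=[
    [0,0,0],
    [0,0,0],
    [0,0,0],
    [0,0,0],
    [0,0,0],
    [0,0,0],
  ],
  hand=[0,0,0,0,0,0],
)

```text
time: 5.65
tool_pos: [0.4544, 0.3715, 0.1439]
ee_rot: [0.619, 0.786, -0.0, -0.0]
contact_force: [-0.5, -0.1, -0.1]
width: 0.0008
finger_force: 0.0
```

Emit:
play_rows(
  dp=[
    [-0.12,0.5,0.4],
    [-0.12,0.5,0.5],
    [-0.24,0.95,0.5],
    [-0.24,0.95,0.5],
    [-0.12,0.5,0.5],
    [0,0,0.5],
    [0,0,0],
    [0,0,0],
  ],
  rotation=[
    [0,0,0],
    [0,0,0],
    [0,0,0],
    [0,0,0],
    [0,0,0],
    [0,0,0],
    [0,0,0],
    [0,0,0],
  ],
  hand=[0,0,0,0,0,0,0,0],
)

```text
time: 6.45
tool_pos: [0.4386, 0.4378, 0.2027]
ee_rot: [0.62, 0.785, 0.0, 0.0]
contact_force: [-0.3, -0.1, 0.4]
width: 0.0005
finger_force: 0.0
```

```bash
python3 - <<'E'
from h import *
im=snapshot('side')[:,:,::-1];sc=snapshot('scene')[:,:,::-1]
f=lambda i:cv2.resize(i,(400,400),interpolation=cv2.INTER_CUBIC)
cv2.imwrite('pics/s3.png',np.hstack([f(im[140:310,140:310]),f(sc[60:230,160:330])]))
E
```

```text
(no output)
```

View pics/s3.png

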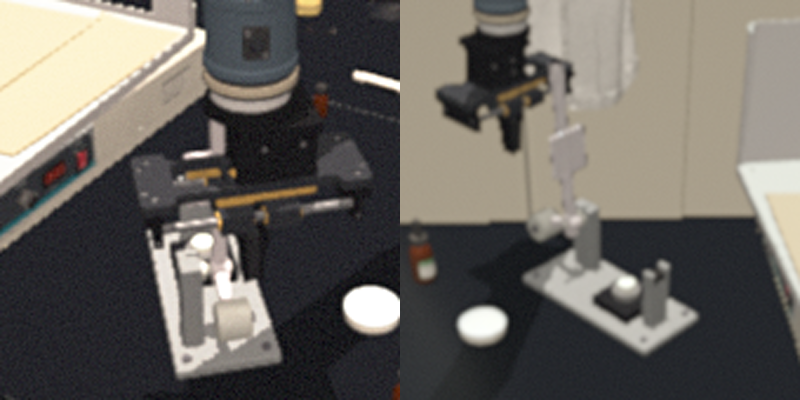

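The bar stands upright at about (565,140) in the right panel, and the button is clear at (627,288). I'll go up over the bar's top, then across above the button.

Emit:
play_rows(
  dp=[
    [0,0,1],
    [0,0,1],
    [0,0,1],
    [0,0,1],
    [0,0,1],
    [0,0,1],
    [0,0,1],
    [0,0,1],
    [0,0,1],
    [0,0,1],
  ],
  rotation=[
    [0,0,0],
    [0,0,0],
    [0,0,0],
    [0,0,0],
    [0,0,0],
    [0,0,0],
    [0,0,0],
    [0,0,0],
    [0,0,0],
    [0,0,0],
  ],
  hand=[0,0,0,0,0,0,0,0,0,0],
)

```text
time: 7.55
tool_pos: [0.4382, 0.438, 0.4025]
ee_rot: [0.619, 0.785, -0.001, 0.0]
contact_force: [0.5, 0.2, -0.5]
width: 0.0002
finger_force: 0.0
```

Emit:
play_rows(
  dp=[
    [0,0,0.6],
    [0,0,0],
    [0.2,-0.8,0],
    [0.2,-0.8,0],
    [0.2,-0.8,0],
    [0.2,-0.8,0],
    [0.2,-0.8,0],
    [0.2,-0.8,0],
    [0.2,-0.8,0],
    [0.2,-0.8,0],
  ],
  rotation=[
    [0,0,0],
    [0,0,0],
    [0,0,0],
    [0,0,0],
    [0,0,0],
    [0,0,0],
    [0,0,0],
    [0,0,0],
    [0,0,0],
    [0,0,0],
  ],
  hand=[0,0,0,0,0,0,0,0,0,0],
)

```text
time: 8.55
tool_pos: [0.4704, 0.3095, 0.4144]
ee_rot: [0.619, 0.785, 0.0, 0.0]
contact_force: [-0.3, -0.0, -0.9]
width: 0.0008
finger_force: 0.0
```

Emit:
play_rows(
  dp=[
    [0.24,-0.95,0],
    [0.24,-0.95,0],
    [0.24,-0.95,0],
    [0.24,-0.95,0],
    [0,0,0],
    [0,0,0],
  ],
  rotation=[
    [0,0,0],
    [0,0,0],
    [0,0,0],
    [0,0,0],
    [0,0,0],
    [0,0,0],
  ],
  hand=[0,0,0,0,0,0],
)

```text
time: 9.15
tool_pos: [0.4892, 0.2351, 0.4145]
ee_rot: [0.619, 0.785, 0.0, -0.0]
contact_force: [-0.2, 0.6, 0.4]
width: 0.0002
finger_force: 0.0
```

```bash
python3 - <<'E'
from h import *
np.set_printoptions(precision=3,suppress=True)
c=[]
f=lambda i:cv2.resize(i,(400,400),interpolation=cv2.INTER_CUBIC)
for n,(y,x) in dict(side=(190,160),scene=(110,190)).items():
    im=snapshot(n)[:,:,::-1].copy()
    for r in look_for(n,'start_button')[:2]: print(n,r['rect'],r['score'])
    print(proj(n,[.494,.228,.048]))
    c.append(f(im[y:y+110,x:x+110]))
im=snapshot('wrist')
for r in look_for('wrist','start_button')[:2]: print('wrist',r['rect'],r['score'],atz('wrist',((r['rect'][0]+r['rect'][2])/2,(r['rect'][1]+r['rect'][3])/2),.045))
print(proj('wrist',[.494,.228,.048]))
cv2.imwrite('pics/b.png',np.hstack(c))
E
```

```text
side [218.9, 239.4, 228.1, 249.8] 0.49
[[226.326 242.116]]
[[255.56  180.439]]
wrist [252.2, 154.7, 271.9, 164.3] 0.46 [0.495 0.226 0.045]
[[261.386 158.611]]
```

View pics/b.png

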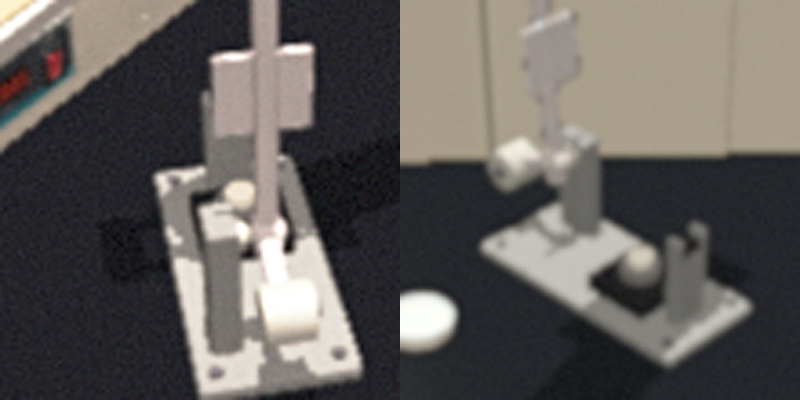

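The button's top is at about (256,179) in scene and (226,243) in side, which matches the prediction within about 1.5 px. I'll move down over it.

Emit:
play_rows(
  dp=[
    [0.25,-0.35,-0.5],
    [0,0,-1],
    [0,0,-1],
    [0,0,-1],
    [0,0,-1],
    [0,0,-1],
    [0,0,-1],
    [0,0,-1],
    [0,0,-1],
    [0,0,-1],
  ],
  rotation=[
    [0,0,0],
    [0,0,0],
    [0,0,0],
    [0,0,0],
    [0,0,0],
    [0,0,0],
    [0,0,0],
    [0,0,0],
    [0,0,0],
    [0,0,0],
  ],
  hand=[0,0,0,0,0,0,0,0,0,0],
)

```text
time: 10.45
tool_pos: [0.4942, 0.2272, 0.2229]
ee_rot: [0.619, 0.785, -0.0, 0.0]
contact_force: [0.5, 0.2, -0.4]
width: 0.0004
finger_force: 0.0
```

Emit:
play_rows(
  dp=[
    [0,0,-1],
    [0,0,-1],
    [0,0,-1],
    [0,0,-1],
    [0,0,-1],
    [0,0,-1],
    [0,0,-0.5],
    [0,0,0],
    [0,0,0],
  ],
  rotation=[
    [0,0,0],
    [0,0,0],
    [0,0,0],
    [0,0,0],
    [0,0,0],
    [0,0,0],
    [0,0,0],
    [0,0,0],
    [0,0,0],
  ],
  hand=[0,0,0,0,0,0,0,0,0],
)

```text
time: 11.35
tool_pos: [0.4947, 0.2278, 0.0947]
ee_rot: [0.619, 0.785, 0.0, 0.0]
contact_force: [-0.9, 0.1, 1.4]
width: 0.0005
finger_force: 0.0
```

Emit:
play_rows(
  dp=[
    [0,0,-0.4],
    [0,0,-0.4],
    [0,0,-0.2],
    [0,0,0],
    [0,0,0],
  ],
  rotation=[
    [0,0,0],
    [0,0,0],
    [0,0,0],
    [0,0,0],
    [0,0,0],
  ],
  hand=[0,0,0,0,0],
)

```text
time: 11.85
tool_pos: [0.4944, 0.2281, 0.0746]
ee_rot: [0.619, 0.785, 0.0, -0.0]
contact_force: [-0.2, -0.7, 3.2]
width: 0.0007
finger_force: 1.5
```

Emit:
play_rows(
  dp=[
    [0,0,-0.2],
    [0,0,-0.1],
    [0,0,-0.1],
    [0,0,-0.1],
    [0,0,0],
    [0,0,0],
  ],
  rotation=[
    [0,0,0],
    [0,0,0],
    [0,0,0],
    [0,0,0],
    [0,0,0],
    [0,0,0],
  ],
  hand=[0,0,0,0,0,0],
)

```text
time: 12.45
tool_pos: [0.4947, 0.2281, 0.0705]
ee_rot: [0.619, 0.785, 0.001, -0.001]
contact_force: [-14.4, -5.0, 53.2]
width: 0.0005
finger_force: 26.4
```

Emit:
play_rows(
  dp=[
    [0,0,0.3],
    [0,0,0.3],
    [0,0,0.5],
    [0,0,1],
    [0,0,1],
    [0,0,1],
    [0,0,1],
    [0,0,0],
    [0,0,0],
    [0,0,0],
  ],
  rotation=[
    [0,0,0],
    [0,0,0],
    [0,0,0],
    [0,0,0],
    [0,0,0],
    [0,0,0],
    [0,0,0],
    [0,0,0],
    [0,0,0],
    [0,0,0],
  ],
  hand=[0,0,0,0,0,0,0,0,0,0],
)

```text
time: 13.45
tool_pos: [0.4934, 0.2276, 0.1651]
ee_rot: [0.619, 0.785, -0.001, -0.0]
contact_force: [-0.3, -0.2, 0.0]
width: 0.0005
finger_force: 0.0
```

```bash
python3 - <<'E'
from h import *
im=snapshot('side')[:,:,::-1];sc=snapshot('scene')[:,:,::-1]
f=lambda i:cv2.resize(i,(400,400),interpolation=cv2.INTER_CUBIC)
cv2.imwrite('pics/s4.png',np.hstack([f(im[140:310,140:310]),f(sc[60:230,160:330])]))
E
```

```text
(no output)
```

View pics/s4.png

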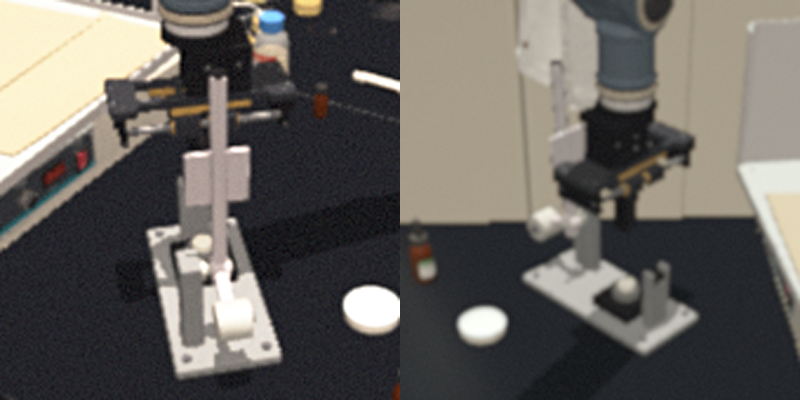

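The bar stands upright by itself, the button is back out at (627,290), nothing touches the robot, and the dish and dropper are where they were. I'm handing in.

```bash
python3 -c "
from plant import *
print(job_done())"
```

```text
the job is handed in; nothing more can be done
None
```

I raised the guard bar, and it stays up by itself; then I pressed the button down to its hard stop, let it come back out, and handed the job in; no verdict came back, but the last pictures show the bottles, dish and vial still standing.

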